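Load the casting plate and shim the levelling table off its rest posts

TASK

Take the blue casting plate out of the wooden rack and slide it upright into the slot on the levelling table, right down to the bottom, and let go of it. Then grip the yellow wedge by its black post and push it, flat on the worktop and thin end first, under the front edge of the table between the two rest posts, until that edge just lifts clear of the posts: a few millimetres, not more. Finish like that, still gripping the wedge so that it carries the table (do not let go, do not lift the table with the gripper), and leave the flask, vial and timer where they stand.

Things in the scene. Friction and masses are not known exactly. Their poses are not given: they have to be found in the camera images.
- levelling_stand: Fixed dark steel base of the levelling table, 155 x 142 mm. Origin: centre of its underside, on the worktop; x points from the open front to the rear hinge, y left, z up. Side rails 8 mm high; rest posts 14 mm wide, 20 mm high at x = -60, y = +-50 mm (86 mm clear between posts and rails, bare worktop up to x = +67 mm). It carries the hinged table and its slot block.
- tilt_table (a joint): Hinge of the aluminium table (112 mm wide, 10 mm thick, 0.7 kg), axis along y at x = +75, z = 25 mm of the stand. rad: 0 = front edge on the posts, underside 20 mm up; grows as the front edge rises, 1.45 mm per 0.01 rad; range 0 to 0.15. Moves freely, falls back by its own weight.
- slot (a point): Centre of the slot's floor, in the grey block (28 x 106 x 22 mm) on the table, at x = +15 mm of the stand. Axes as the stand's, tilting with the table: slot 11 mm wide in x, 87 mm long in y, 22 mm deep, z up out of it; floor 30 mm above the worktop at rest.
- lip (a point): Lowest point of the table's round front edge (radius 5 mm), middle of its width: 20 mm above the worktop at rest, at x = -70 mm in the stand's frame; the foremost point is 5 mm further out. The wedge's slope meets the edge here.
- plate_rack: Fixed light-wood rack block, 44 x 108 x 28 mm, origin at the centre of its underside. A slot 13 mm wide (x) and 89 mm long (y), floor 6 mm above the worktop, holds the casting plate upright.
- casting_plate: Blue rigid plate with white edge strips, 8 mm thick (x), 80 mm wide (y), 85 mm tall (z), 90 g. Origin: centre of its lower edge. Starts upright in the wooden rack, top 91 mm above the worktop.
- wedge: Yellow wedge, 140 mm long (x), 40 mm wide (y), 0.2 kg, flat on the worktop. Origin: centre of its underside; thin end to +x. Slope 1:4: 5 mm high at the tip (x = +70 mm) to 32.5 mm at x = -40 mm, then flat to the heel at x = -70 mm. It meets the resting table's edge when that is over x = +10 mm of the wedge; each 4 mm further lifts it 1 mm. Pushing takes up to about 15 N.
- wedge_grip (a point): Grip height on the wedge's black upright post: post 22 mm (x) by 18 mm (y), centred at x = -55 mm of the wedge, rising from 33 to 80 mm above the worktop; this point is 62 mm above it. Axes as the wedge's.
- wedge_tip (a point): Middle of the wedge's thin end, at the worktop (x = +70 mm of the wedge).
- erlenmeyer: Conical glass flask with red stopper, 75 mm across, 114 mm tall, loose bystander. Origin: centre of its underside.
- vial_2: Small vial with blue cap, 25 mm across, 60 mm tall, loose bystander. Origin: centre of its underside.
- timer: Flat light-grey timer, 62 x 66 x 18 mm, loose bystander. Origin: centre of its underside.
There are look-alikes about, which are no part of the job. There is more than one size of the wedge; the job needs the larger.

How it is judged:
By the outcome, as a careful person would: the job done as asked, in the order asked, and still so for the second after the job is handed in, while the arm keeps its last pose, push and grip.
It also fails if it takes over 58 s, if anything falls off the work surface, if the arm or the gripper's body presses on something with over 40 N, if the wrist force passes 120 N, or if a joint passes its speed limit or range.

ROBOT

A 7-joint arm with a two-finger parallel gripper is mounted at the origin on a cart in front of the work surface, level with it; the furniture and walls round the work are solid. World frame = base frame: x ahead of the robot, y to its left, z up, the work surface at z = 0. Lengths are in m, angles in rad, forces in N, time in s.
With the tool pointing down it reaches from about 0.425 to 0.875 m from the base axis. Payload 8.4 kg.
Tool frame: the origin (TCP) lies on the centre line of the jaws, within the pads' length; the fingertips stand 22 mm ahead of it and the grasp point (between the pads) lies 3 mm ahead of it; z points along the fingers, y is the direction in which the jaws open and shut (so a half turn about z gives the same grasp; the last joint's range is limited). The gripper opens to 87 mm and grips with 3 to 60 N. Pads are 19 mm wide; open, the fingers measure 117 mm over their backs; the gripper's body (75 mm by 190 mm) begins 51 mm behind the grasp point.
Start: joints at [-1.436, 0.333, 0.04, 1.465, -0.013, 1.343, -0.059], TCP at [0.151, 0.632, 0.245] pointing down, gripper open.
Joint ranges: [-2.58, 2.58], [-0.38, 2.09], [-1.3, 1.39], [0.25, 2.4], [-1.5, 4.64], [0.08, 2.09], [-2.65, 2.65]. Speed limits (rad/s): [2.22, 2.22, 2.79, 2.79, 3.14, 3.14, 3.14].

INTERFACE

Orientations are given as a rotation vector (axis times angle).
In Python, from cell import ctrl gives the robot as it stands. The module is installed in compiled form; this text tells all that it offers.
- The arm moves only by the tool arm_command, never from a script. Its argument "plan" is one flat list of numbers, 7 for each row, row after row: the opening, from 0 (shut) to 1 (fully open), then the shift along the tool's x, y, z in m, then the turn, a rotation vector about the tool's x, y, z in rad. A call has 1 to 5 rows; each row is the pose to reach, as a shift and turn from the pose measured when the call began, along the tool's axes at that moment; what a row does not reach only later rows make up. A row lasts 1/12 s, in which the tool goes at most 41.7 mm and 7.16 degrees, less where a joint would pass 70% of its speed; a pose out of reach is approached as far as the arm can. A call with a gripper value outside its range is refused whole. The fingers move at their own pace and stop on an object; "grip_force" is the grip in N (left out, the last holds). Time passes only in rows, so rows that repeat a pose let the fingers close. It gives the time, the measured TCP pose, the force and the opening at its end, in the units of the state.
- ctrl.observe(): the state, without advancing time (a new reading comes with each control period).
- ctrl.get_image(name): name is "scene" or "top" or "wrist"; returns a dict with "img" (384x512x3 uint8, blue, green, red), "K" (3x3 intrinsics, pixels), "rvec" (rotation vector, rad) and "tvec" (3), from world to camera coordinates, as OpenCV has them. Camera axes: x right, y down, z forward; pixel columns grow to the right and rows downward; lengths in m; the calibration is good to about 2 mm. A picture is of the moment at which its call begins. There is no depth.
- ctrl.hand_in(): hands the job in, once; it reports no verdict.
Trained networks look in a picture, given as the dict that the camera call returned (one of the last four; its "shot" number tells which), for a name from the list of things; names that differ only in an ending like _2 or _b are one class to them, and where a whole thing is asked for, a point or a joint stands for the part that bears it (a point fixed in the world has none). Each returns a list of dicts, best first, with "confidence" (0 to 1); they miss things now and then, are a little off and sometimes report something else, mostly with a low value. They report only what shows in the picture. A call takes as long as a camera call. They do not tell look-alikes from the thing itself.
- ctrl.find_in(picture, name): "point" ([x, y, z] in m, in world coordinates, good to about 4 mm: the middle of the surface that is visible of it).
- ctrl.tip_of(picture, name): "point" ([x, y, z] in m, in world coordinates, good to about 4 mm: a listed point, or the origin of a listed thing).
The state is a dict: "time_s": time; "qpos": joint angles; "dq": joint speeds; "effort": joint torques, N m; "tool_pos": TCP position; "ee_rot": TCP orientation; "contact_force": force on the tool from outside, world axes, zero at the start; "moment": the same for the moment, N m; "finger_gap": finger opening in m.
Only numpy, scipy, OpenCV 4.12 (cv2) and the standard library are available. Lean on these libraries where they do the work, as an engineer would, in place of code of your own. Each camera call takes 0.05 s, during which the arm holds its last target. There are 200 camera calls.

## Working session

There is one attempt and no reset: what is moved stays moved. The work goes in short steps, Python scripts to look and compute and a tool call to move; the robot and the scene stay as the last step left them, time stands still between calls to the robot, and variables do not carry over. Pictures are saved under pics/ and viewed, about 8 in all and at most 12, crops included, and the job is handed in when it is done.

Besides the shell and the picture viewer there is one more tool, called after ">>>" as name(argument=value, ...) on one line, values as JSON. arm_command: Moves the arm, as the interface text tells. Its arguments: {"type":"object","properties":{"plan":{"type":"array"},"grip_force":{"type":"number"}},"required":["plan"]}

```bash
mkdir -p pics
python3 - <<'E'
from cell import ctrl
import cv2,numpy as np
s=ctrl.observe();print({k:np.round(v,3).tolist() for k,v in s.items()})
names=["levelling_stand","slot","lip","plate_rack","casting_plate","wedge","wedge_grip","wedge_tip","erlenmeyer","vial_2","timer"]
for cam in["scene","top"]:
    p=ctrl.get_image(cam);cv2.imwrite(f"pics/{cam}0.png",p["img"])
    C=-cv2.Rodrigues(np.array(p["rvec"]))[0].T@np.array(p["tvec"]).ravel();print(cam,C.round(3),p["K"][0][0])
    for n in names:
        print(n,"TIP",[(np.round(d["point"],3).tolist(),round(d["confidence"],2)) for d in ctrl.tip_of(p,n)][:4],"FIND",[(np.round(d["point"],3).tolist(),round(d["confidence"],2)) for d in ctrl.find_in(p,n)][:4])
a=[cv2.imread(f"pics/{c}0.png") for c in("scene","top")]
E
```

```text
{'time_s': 0.0, 'qpos': [-1.436, 0.334, 0.04, 1.466, -0.013, 1.343, -0.059], 'dq': [0.001, -0.001, 0.002, -0.0, 0.0, -0.0, -0.0], 'effort': [0.001, -65.635, 1.336, -40.379, -0.06, 0.045, 0.0], 'tool_pos': [0.151, 0.632, 0.244], 'ee_rot': [-0.366, -3.12, 0.002], 'contact_force': [-0.233, -0.148, 0.342], 'moment': [0.02, -0.017, 0.014], 'finger_gap': 0.087}
scene [-0.136 -1.222  0.866] 494.0853071490827
levelling_stand TIP [([0.584, -0.289, 0.002], 0.81)] FIND [([0.577, -0.309, 0.032], 0.83), ([0.576, -0.294, 0.028], 0.33)]
slot TIP [([0.592, -0.297, 0.026], 0.58)] FIND [([0.575, -0.302, 0.031], 0.79)]
lip TIP [([0.519, -0.262, 0.017], 0.7)] FIND [([0.575, -0.294, 0.027], 0.84), ([0.625, -0.068, 0.062], 0.22)]
plate_rack TIP [([0.62, -0.064, 0.003], 0.67)] FIND [([0.607, -0.089, 0.023], 0.59)]
casting_plate TIP [([0.626, -0.062, 0.006], 0.6), ([0.626, -0.064, 0.002], 0.5)] FIND [([0.628, -0.069, 0.06], 0.88), ([0.449, -0.494, 0.036], 0.29)]
wedge TIP [([0.474, -0.051, -0.001], 0.96), ([0.805, 0.298, 0.001], 0.69)] FIND [([0.452, -0.051, 0.023], 0.71), ([0.525, -0.523, 0.042], 0.31)]
we
[... 1306 characters left out ...]
[0.801, 0.298, 0.002], 0.48)] FIND [([0.468, -0.052, 0.023], 0.73), ([0.803, 0.302, 0.014], 0.41)]
wedge_grip TIP [([0.426, -0.02, 0.062], 0.91), ([0.806, 0.258, 0.05], 0.57)] FIND [([0.466, -0.052, 0.022], 0.89), ([0.373, -0.397, 0.013], 0.51), ([0.802, 0.306, 0.013], 0.49)]
wedge_tip TIP [([0.534, -0.091, -0.0], 0.76), ([0.798, 0.354, 0.0], 0.69)] FIND [([0.472, -0.049, 0.021], 0.78), ([0.624, -0.06, 0.087], 0.47)]
erlenmeyer TIP [([0.538, -0.507, 0.002], 0.8)] FIND [([0.535, -0.498, 0.044], 0.77)]
vial_2 TIP [([0.457, -0.488, -0.004], 0.58)] FIND [([0.457, -0.483, 0.058], 0.42)]
timer TIP [([0.374, -0.398, 0.001], 0.58), ([0.52, -0.258, 0.021], 0.34)] FIND [([0.374, -0.398, 0.015], 0.59)]
```

View pics/scene0.png

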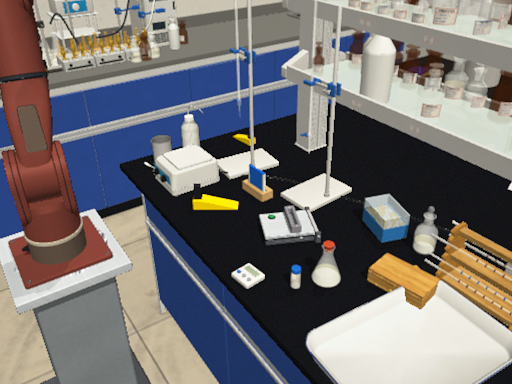

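View pics/top0.png

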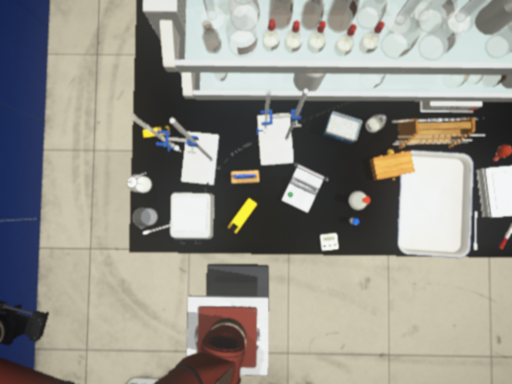

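The scene view shows the blue plate in its rack at px (257,180), the large yellow wedge at (215,203), and the stand at (290,222). A small look-alike wedge is at (243,139). In the top view they are at (245,177), (243,215) and (303,187), with two burette stands behind. I'll zoom in to refine the yaws and locate the poles.

```bash
cat > h.py <<'E'
import numpy as np,cv2
from scipy.spatial.transform import Rotation as Rn
from cell import ctrl
def cam(p):
    R=cv2.Rodrigues(np.array(p["rvec"],float))[0];t=np.array(p["tvec"],float).ravel();return R,t,np.array(p["K"],float)
def ray(p,uv,z):
    R,t,K=cam(p);C=-R.T@t;d=R.T@np.linalg.inv(K)@np.array([uv[0],uv[1],1.]);return C+d*(z-C[2])/d[2]
def proj(p,X):
    R,t,K=cam(p);x=K@(R@np.asarray(X,float)+t);return x[:2]/x[2]
def tool_rot(yaw):  # tool down, tool y at world angle yaw
    y=np.array([np.cos(yaw),np.sin(yaw),0]);z=np.array([0,0,-1.]);return Rn.from_matrix(np.column_stack([np.cross(y,z),y,z]))
def go(target,yaw_deg):
    "shift/turn in tool axes from now to TCP target, tool down, jaw axis yaw"
    s=ctrl.observe();R0=Rn.from_rotvec(s["ee_rot"]);d=R0.inv().apply(np.array(target)-s["tool_pos"])
    r=(R0.inv()*tool_rot(np.radians(yaw_deg))).as_rotvec();print("shift",d.round(4),"turn",r.round(4));return d,r
def state():
    s=ctrl.observe();R=Rn.from_rotvec(s["ee_rot"]).as_matrix();print("t",round(s["time_s"],2),"pos",np.round(s["tool_pos"],4),"yaw",round(np.degrees(np.arctan2(R[1,1],R[0,1])),2),"z",R[:,2].round(4),"F",np.round(s["contact_force"],1),"gap",round(s["finger_gap"],4));return s
E
python3 - <<'E'
from h import *
a=cv2.imread("pics/scene0.png")[120:270,180:380];b=cv2.imread("pics/top0.png")[85:255,130:380]
a=cv2.resize(a,(480,360),interpolation=cv2.INTER_CUBIC);b=cv2.resize(b,None,fx=3,fy=3,interpolation=cv2.INTER_CUBIC)
cv2.imwrite("pics/b.png",b)
p=ctrl.get_image("top");P=p["img"].astype(int)
h=cv2.cvtColor(p["img"],cv2.COLOR_BGR2HSV)
for n,lo,hi,z in[("yellow",(22,120,100),(35,255,255),.02),("blue",(105,120,60),(125,255,255),.09)]:
    m=cv2.inRange(h,lo,hi);c,_=cv2.findContours(m,0,1)
    for k in c:
        if cv2.contourArea(k)>15:
            (u,v),(w,hh),an=cv2.minAreaRect(k);q=cv2.boxPoints(((u,v),(w,hh),an));print(n,round(u),round(v),"c",ray(p,(u,v),z).round(4)[:2],"box",[ray(p,x,z).round(3)[:2].tolist() for x in q])
for n,u in[("rack",(245,177))]:pass
E
```

```text
yellow 242 215 c [ 0.4754 -0.0536] box [[0.428, 0.009], [0.55, -0.076], [0.522, -0.116], [0.401, -0.031]]
yellow 148 133 c [0.7969 0.3272] box [[0.813, 0.352], [0.813, 0.304], [0.781, 0.303], [0.78, 0.351]]
yellow 157 128 c [0.8154 0.2917] box [[0.821, 0.308], [0.822, 0.276], [0.81, 0.275], [0.809, 0.308]]
blue 16 351 c [-0.0353  0.7698] box [[0.022, 0.834], [0.024, 0.711], [-0.092, 0.706], [-0.094, 0.828]]
blue 19 265 c [0.2794 0.7753] box [[0.45, 0.855], [0.452, 0.711], [0.111, 0.696], [0.109, 0.838]]
blue 356 222 c [ 0.4582 -0.482 ] box [[0.471, -0.471], [0.471, -0.493], [0.445, -0.493], [0.445, -0.471]]
blue 244 176 c [ 0.6233 -0.06  ] box [[0.627, -0.024], [0.628, -0.096], [0.62, -0.096], [0.619, -0.024]]
blue 191 143 c [0.7448 0.1415] box [[0.746, 0.16], [0.758, 0.154], [0.743, 0.123], [0.731, 0.129]]
blue 166 140 c [0.7565 0.2353] box [[0.743, 0.281], [0.802, 0.25], [0.77, 0.19], [0.711, 0.22]]
blue 296 114 c [ 0.8616 -0.2558] box [[0.881, -0.237], [0.881, -0.275], [0.843, -0.275], [0.842, -0.237]]
blue 269 118 c [ 0.8469 -0.1546] box [[0.824, -0.13], [0.881, -0.155], [0.87, -0.179], [0.813, -0.154]]
blue 24 109 c [0.8684 0.7836] box [[0.45, 0.855], [1.299, 0.897], [1.3, 0.71], [0.452, 0.673]]
```

View pics/b.png

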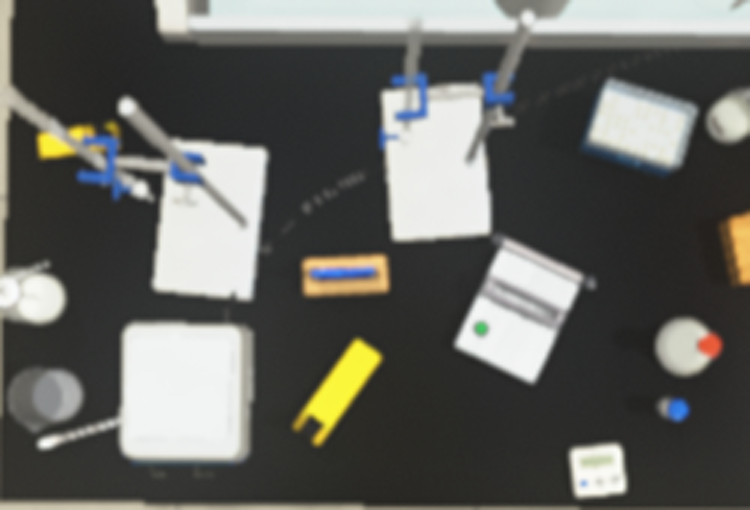

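Run:
```python
from h import *
s=state()
p0=np.array(s["tool_pos"]);R0=Rn.from_rotvec(s["ee_rot"])
for r,az,z in[(.52,66,.33),(.49,44,.33),(.49,22,.33),(.50,0,.33),(.600,-5,.29)]:
    a=np.radians(az);t=np.array([r*np.cos(a),r*np.sin(a),z]);y=az if az>-5 else 3
    R1=tool_rot(np.radians(y));print(az,R0.inv().apply(t-p0).round(3),(R0.inv()*R1).as_rotvec().round(3),np.linalg.norm(t-p0).round(3));p0,R0=t,R1
```

```text
t 2.35 pos [0.1506 0.6323 0.2446] yaw 76.6 z [-0.  0. -1.] F [ 0.  -0.  -0.2] gap 0.0874
66 [-0.096 -0.139 -0.085] [ 0.    -0.     0.185] 0.189
44 [-0.184 -0.066  0.   ] [0.    0.    0.384] 0.195
22 [-0.184 -0.036  0.   ] [0.    0.    0.384] 0.187
0 [-0.187 -0.026  0.   ] [0.    0.    0.384] 0.189
-5 [-0.052  0.098  0.04 ] [ 0.     0.    -0.052] 0.118
```

>>> arm_command(plan=[1, -0.096, -0.139, -0.085, 0, 0, 0.185, 1, -0.096, -0.139, -0.085, 0, 0, 0.185, 1, -0.096, -0.139, -0.085, 0, 0, 0.185, 1, -0.096, -0.139, -0.085, 0, 0, 0.185, 1, -0.096, -0.139, -0.085, 0, 0, 0.185])

```text
time_s: 2.77
tool_pos: [0.2142, 0.4718, 0.3323]
ee_rot: [0.658, 3.071, 0.004]
contact_force: [1.5, 0.4, 0.1]
finger_gap: 0.0871
```

>>> arm_command(plan=[1, -0.184, -0.066, 0, 0, 0, 0.384, 1, -0.184, -0.066, 0, 0, 0, 0.384, 1, -0.184, -0.066, 0, 0, 0, 0.384, 1, -0.184, -0.066, 0, 0, 0, 0.384, 1, -0.184, -0.066, 0, 0, 0, 0.384])

```text
time_s: 3.18
tool_pos: [0.3572, 0.3333, 0.3326]
ee_rot: [1.238, 2.887, 0.006]
contact_force: [0.7, -0.1, -0.1]
finger_gap: 0.0868
```

Tracking is accurate, so I'll continue.

>>> arm_command(plan=[1, -0.184, -0.036, 0, 0, 0, 0.384, 1, -0.184, -0.036, 0, 0, 0, 0.384, 1, -0.184, -0.036, 0, 0, 0, 0.384, 1, -0.184, -0.036, 0, 0, 0, 0.384, 1, -0.184, -0.036, 0, 0, 0, 0.384])

```text
time_s: 3.6
tool_pos: [0.46, 0.1705, 0.3329]
ee_rot: [1.773, 2.592, 0.007]
contact_force: [-0.3, 0.3, -1.1]
finger_gap: 0.087
```

>>> arm_command(plan=[1, -0.187, -0.026, 0, 0, 0, 0.384, 1, -0.187, -0.026, 0, 0, 0, 0.384, 1, -0.187, -0.026, 0, 0, 0, 0.384, 1, -0.187, -0.026, 0, 0, 0, 0.384, 1, -0.187, -0.026, 0, 0, 0, 0.384])

```text
time_s: 4.02
tool_pos: [0.5037, -0.0179, 0.333]
ee_rot: [2.242, 2.2, 0.009]
contact_force: [-0.3, -1.0, -0.0]
finger_gap: 0.0872
```

>>> arm_command(plan=[1, -0.052, 0.098, 0.04, 0, 0, -0.05, 1, -0.052, 0.098, 0.04, 0, 0, -0.05, 1, -0.052, 0.098, 0.04, 0, 0, -0.05, 1, -0.052, 0.098, 0.04, 0, 0, -0.05, 1, -0.052, 0.098, 0.04, 0, 0, -0.05])

```text
time_s: 4.43
tool_pos: [0.6011, -0.0728, 0.291]
ee_rot: [2.189, 2.253, 0.001]
contact_force: [0.2, 0.1, 0.7]
finger_gap: 0.0874
```

Run:
```python
from h import *
state()
p=ctrl.get_image("wrist");cv2.imwrite("pics/w1.png",p["img"])
for n in["casting_plate","plate_rack","slot"]:
    print(n,"TIP",[(np.round(d["point"],4).tolist(),round(d["confidence"],2)) for d in ctrl.tip_of(p,n)][:3])
C=-cam(p)[0].T@cam(p)[1];print(C.round(3),cam(p)[2][0,0])
for X in[(.627,-.06,.091)]:print(proj(p,X))
```

```text
t 4.43 pos [ 0.6011 -0.0728  0.291 ] yaw 1.64 z [ 6.e-04 -0.e+00 -1.e+00] F [0.2 0.1 0.7] gap 0.0874
casting_plate TIP [([0.6227, -0.0577, 0.0093], 0.87), ([0.5805, -0.2874, 0.0013], 0.27)]
plate_rack TIP [([0.6235, -0.0576, 0.002], 0.89)]
slot TIP []
[ 0.599 -0.006  0.432] 288.38259253139546
[274.26465655 166.92755821]
```

View pics/w1.png

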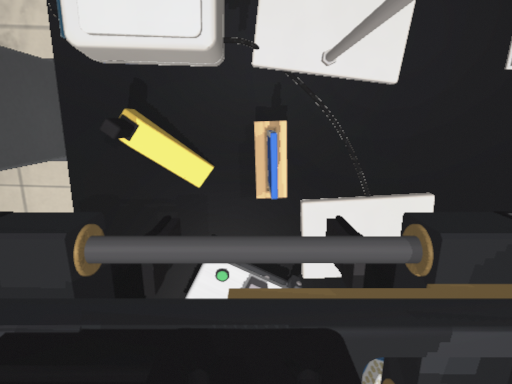

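The wrist view shows the rack at (271,160) with the blue plate top edge at (273,165), the wedge at (165,150) and the post at (118,128). I'll fit the rack and plate from colours.

```bash
cat >> h.py <<'E'
def rect(p,lo,hi,z,roi=None,amin=80):
    m=cv2.inRange(cv2.cvtColor(p["img"],cv2.COLOR_BGR2HSV),lo,hi);out=[]
    if roi:k=np.zeros_like(m);k[roi[1]:roi[3],roi[0]:roi[2]]=1;m*=k
    for c in cv2.findContours(m,0,1)[0]:
        if cv2.contourArea(c)<amin:continue
        q=np.array([ray(p,x,z)[:2] for x in c[:,0,:]]);(cx,cy),(w,h),_=cv2.minAreaRect((q*1000).astype(np.float32));b=cv2.boxPoints(cv2.minAreaRect((q*1000).astype(np.float32)))
        e=max([b[1]-b[0],b[2]-b[1]],key=np.linalg.norm);out.append((np.round([cx,cy],1).tolist(),np.round(sorted([w,h]),1).tolist(),round(float(np.degrees(np.arctan2(e[1],e[0]))%180),1)))
    return out
E
python3 - <<'E'
from h import *
p=ctrl.get_image("wrist")
print("wood",rect(p,(8,60,80),(21,255,255),.028,(235,100,310,215)))
print("blue",rect(p,(105,120,60),(125,255,255),.091,(235,100,310,215),20))
print("yellow",rect(p,(22,120,100),(35,255,255),.02,(90,90,230,200)))
c=p["img"][110:210,235:310];cv2.imwrite("pics/w1c.png",cv2.resize(c,None,fx=6,fy=6,interpolation=cv2.INTER_NEAREST))
E
```

```text
wood [([626.1, -61.2], [44.8, 110.1], 93.3)]
blue [([624.4, -59.7], [10.4, 79.4], 93.7)]
yellow [([473.0, -51.4], [48.1, 145.6], 145.3)]
```

View pics/w1c.png

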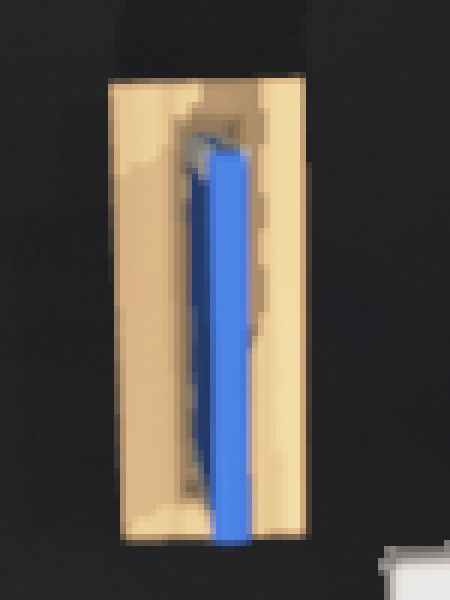

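>>> arm_command(plan=[1, 0.011, 0.025, 0.04, 0, 0, -0.024, 1, 0.011, 0.025, 0.08, 0, 0, -0.024, 1, 0.011, 0.025, 0.12, 0, 0, -0.024, 1, 0.011, 0.025, 0.15, 0, 0, -0.024, 1, 0.011, 0.025, 0.16, 0, 0, -0.024])

```text
time_s: 5.1
tool_pos: [0.6237, -0.0565, 0.1313]
ee_rot: [-2.154, -2.283, -0.01]
contact_force: [-1.6, 0.9, -0.4]
finger_gap: 0.087
```

Run:
```python
from h import *
state();go((.626,-.061,.068),3)
```

```text
t 5.1 pos [ 0.6237 -0.0565  0.1313] yaw 3.31 z [ 0.0022  0.0066 -1.    ] F [-1.6  0.9 -0.4] gap 0.087
shift [-0.005   0.0019  0.0632] turn [ 0.0026 -0.0065  0.0054]
```

>>> arm_command(plan=[1, -0.005, 0.002, 0.02, 0.003, -0.006, 0.005, 1, -0.005, 0.002, 0.04, 0.003, -0.006, 0.005, 1, -0.005, 0.002, 0.055, 0.003, -0.006, 0.005, 1, -0.005, 0.002, 0.063, 0.003, -0.006, 0.005, 1, -0.005, 0.002, 0.063, 0.003, -0.006, 0.005])

```text
time_s: 5.52
tool_pos: [0.626, -0.0602, 0.0684]
ee_rot: [-2.16, -2.279, -0.001]
contact_force: [0.9, -0.2, 0.5]
finger_gap: 0.087
```

Run:
```python
from h import *
state();go((.626,-.061,.068),3)
```

```text
t 5.52 pos [ 0.626  -0.0602  0.0684] yaw 3.07 z [-6.0e-04  1.2e-03 -1.0e+00] F [ 0.9 -0.2  0.5] gap 0.087
shift [-0.0008  0.      0.0004] turn [-0.0006 -0.0012  0.0011]
```

>>> arm_command(plan=[0, 0, 0, 0, 0, 0, 0, 0, 0, 0, 0, 0, 0, 0, 0, 0, 0, 0, 0, 0, 0, 0, 0, 0, 0, 0, 0, 0, 0, 0, 0, 0, 0, 0, 0], grip_force=25)

```text
time_s: 5.93
tool_pos: [0.6263, -0.0602, 0.0691]
ee_rot: [-2.161, -2.28, -0.002]
contact_force: [-0.0, 0.5, -0.1]
finger_gap: 0.0615
```

>>> arm_command(plan=[0, 0, 0, 0, 0, 0, 0, 0, 0, 0, 0, 0, 0, 0, 0, 0, 0, 0, 0, 0, 0, 0, 0, 0, 0, 0, 0, 0, 0, 0, 0, 0, 0, 0, 0])

```text
time_s: 6.35
tool_pos: [0.6263, -0.0602, 0.0691]
ee_rot: [-2.161, -2.28, -0.002]
contact_force: [-0.3, 0.2, -0.7]
finger_gap: 0.0283
```

Run:
```python
from h import *
state()
```

```text
t 6.35 pos [ 0.6263 -0.0602  0.0691] yaw 3.07 z [ 2.0e-04  1.3e-03 -1.0e+00] F [-0.3  0.2 -0.7] gap 0.0283
```

>>> arm_command(plan=[0, 0, 0, 0, 0, 0, 0, 0, 0, 0, 0, 0, 0, 0, 0, 0, 0, 0, 0, 0, 0, 0, 0, 0, 0, 0, 0, 0, 0, 0, 0, 0, 0, 0, 0])

```text
time_s: 6.77
tool_pos: [0.6262, -0.0602, 0.069]
ee_rot: [-2.161, -2.28, -0.002]
contact_force: [-0.3, -0.0, -0.3]
finger_gap: 0.0079
```

>>> arm_command(plan=[0, 0, 0, -0.03, 0, 0, 0, 0, 0, 0, -0.06, 0, 0, 0, 0, 0, 0, -0.1, 0, 0, 0, 0, 0, 0, -0.12, 0, 0, 0, 0, 0, 0, -0.12, 0, 0, 0])

```text
time_s: 7.18
tool_pos: [0.6286, -0.0612, 0.1943]
ee_rot: [2.159, 2.277, 0.01]
contact_force: [0.5, -0.3, -0.5]
finger_gap: 0.0078
```

Run:
```python
from h import *
s=state()
q={c:ctrl.get_image(c) for c in("top","scene")}
for n in["slot","lip","levelling_stand"]:
    for c in q: print(n,c,[(np.round(d["point"],4).tolist(),round(d["confidence"],2)) for d in ctrl.tip_of(q[c],n)][:2])
p=ctrl.get_image("wrist")
for n in["slot","lip","levelling_stand","casting_plate"]:print(n,"wrist",[(np.round(d["point"],4).tolist(),round(d["confidence"],2)) for d in ctrl.tip_of(p,n)][:2])
a=cv2.resize(q["top"]["img"][155:220,215:345],None,fx=6,fy=6,interpolation=cv2.INTER_CUBIC)
cv2.imwrite("pics/c.png",a);cv2.imwrite("pics/w2.png",p["img"])
```

```text
t 7.18 pos [ 0.6286 -0.0612  0.1943] yaw 3.05 z [ 0.0076  0.0017 -1.    ] F [ 0.5 -0.3 -0.5] gap 0.0078
slot top [([0.5941, -0.2957, 0.0308], 0.72)]
slot scene [([0.5909, -0.2975, 0.0324], 0.85)]
lip top [([0.5173, -0.2578, 0.024], 0.56)]
lip scene [([0.5177, -0.2585, 0.0169], 0.7)]
levelling_stand top [([0.5768, -0.2904, -0.0028], 0.58)]
levelling_stand scene [([0.5816, -0.2867, 0.0006], 0.79)]
slot wrist []
lip wrist []
levelling_stand wrist []
casting_plate wrist [([0.6251, -0.0596, 0.1286], 0.91)]
```

View pics/w2.png

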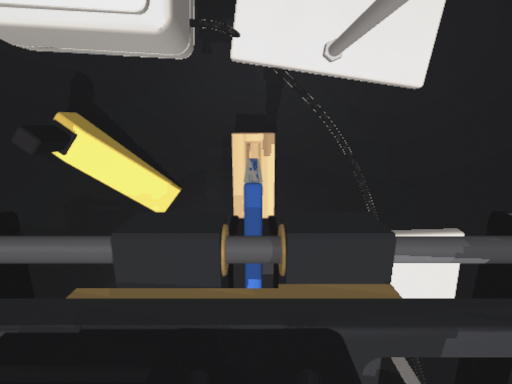

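The plate is held, with its top edge at (253,183–290) and the rack seen empty below. Next I'll hover just past the slot so the wrist camera sees it.

Run:
```python
from h import *
s=state();p=ctrl.get_image("wrist");e=ray(p,(253,183),.216);R=Rn.from_rotvec(s["ee_rot"])
print("plate +end rel tool",R.inv().apply(e-s["tool_pos"]).round(4))
go((.59,-.23,.22),-14);go((.540,-.395,.22),-28)
A=tool_rot(np.radians(-14));print(A.inv().apply(np.array([-.05,-.165,0])))
```

```text
t 7.83 pos [ 0.6262 -0.0604  0.1888] yaw 3.07 z [-2.0e-04  1.2e-03 -1.0e+00] F [ 0.4  0.2 -0.7] gap 0.0079
plate +end rel tool [ 0.0421  0.0005 -0.0272]
shift [-0.1674 -0.0452 -0.0313] turn [-1.000e-04 -1.200e-03  2.979e-01]
shift [-0.3295 -0.104  -0.0315] turn [-3.000e-04 -1.200e-03  5.422e-01]
[-0.17219489 -0.00859767  0.        ]
```

>>> arm_command(plan=[0, -0.033, -0.009, -0.006, 0, 0, 0.06, 0, -0.067, -0.018, -0.013, 0, 0, 0.12, 0, -0.1, -0.027, -0.019, 0, 0, 0.18, 0, -0.134, -0.036, -0.025, 0, 0, 0.24, 0, -0.167, -0.045, -0.031, 0, 0, 0.298])

```text
time_s: 8.3
tool_pos: [0.5896, -0.2312, 0.2202]
ee_rot: [-2.478, -1.93, -0.002]
contact_force: [1.0, -0.5, -0.5]
finger_gap: 0.0079
```

>>> arm_command(plan=[0, -0.034, -0.002, 0, 0, 0, 0.05, 0, -0.068, -0.004, 0, 0, 0, 0.1, 0, -0.102, -0.006, 0, 0, 0, 0.15, 0, -0.136, -0.008, 0, 0, 0, 0.2, 0, -0.172, -0.009, 0, 0, 0, 0.244])

```text
time_s: 8.72
tool_pos: [0.5384, -0.3968, 0.22]
ee_rot: [-2.695, -1.612, -0.002]
contact_force: [1.3, -0.5, -0.4]
finger_gap: 0.0079
```

>>> arm_command(plan=[0, 0, 0, 0, 0, 0, 0, 0, 0, 0, 0, 0, 0, 0, 0, 0, 0, 0, 0, 0, 0])

```text
time_s: 8.97
tool_pos: [0.5386, -0.3966, 0.2198]
ee_rot: [-2.695, -1.612, -0.003]
contact_force: [0.6, -0.3, 0.8]
finger_gap: 0.008
```

Run:
```python
from h import *
s=state();p=ctrl.get_image("wrist");cv2.imwrite("pics/w3.png",p["img"])
for n in["slot","lip","levelling_stand","casting_plate"]:print(n,"wrist",[(np.round(d["point"],4).tolist(),round(d["confidence"],2)) for d in ctrl.tip_of(p,n)][:2])
X=(.592,-.298,.052);print(proj(p,X))
np.savez("w3.npz",**{k:np.array(v) for k,v in p.items()})
c=p["img"][80:230,180:380];cv2.imwrite("pics/w3c.png",cv2.resize(c,None,fx=4,fy=4,interpolation=cv2.INTER_CUBIC))
```

```text
t 8.97 pos [ 0.5386 -0.3966  0.2198] yaw -28.24 z [ 7.e-04  2.e-03 -1.e+00] F [ 0.6 -0.3  0.8] gap 0.008
slot wrist [([0.5946, -0.295, 0.0297], 0.89)]
lip wrist [([0.5144, -0.2583, 0.0179], 0.71), ([0.577, -0.2905, 0.0024], 0.67)]
levelling_stand wrist [([0.5769, -0.2884, 0.0016], 0.87)]
casting_plate wrist [([0.5353, -0.3968, 0.1601], 0.82)]
[253.14371178  73.59574598]
```

View pics/w3c.png

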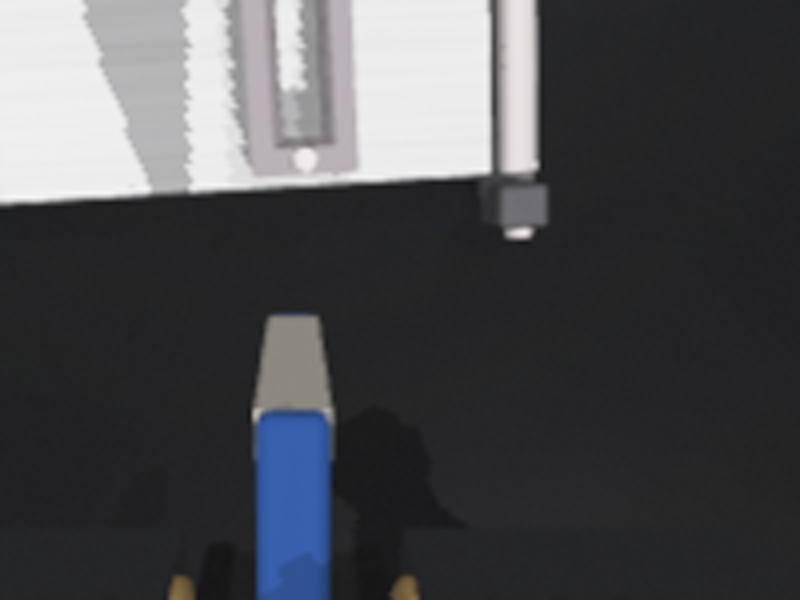

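The crop shows the slot block at top centre, with its opening at columns ~249–262 in the full image, and the plate's end strip below it. Both are in one view, so I can measure the plate relative to the slot.

Run:
```python
from h import *
p=dict(np.load("w3.npz"));g=cv2.GaussianBlur(p["img"],(3,3),0).astype(float)
G=g.mean(2)
for r in[30,50,70,90,105,110]:print(r,G[r,228:276].astype(int).tolist())
for r in[161,170,178,184,190]:print(r,G[r,236:272].astype(int).tolist())
print("col255",G[100:190,255].astype(int).tolist());print("col255 top",G[0:60,255].astype(int).tolist())
print("col267",G[0:130,267].astype(int).tolist())
```

```text
30 [188, 192, 196, 195, 184, 168, 158, 154, 148, 139, 133, 131, 131, 130, 125, 114, 114, 147, 194, 220, 224, 223, 217, 196, 170, 157, 155, 148, 129, 110, 107, 116, 125, 131, 132, 132, 136, 150, 169, 182, 185, 184, 184, 184, 184, 184, 184, 184]
50 [180, 184, 198, 218, 220, 196, 167, 154, 152, 151, 154, 161, 159, 147, 143, 150, 143, 125, 140, 187, 223, 235, 236, 227, 212, 197, 178, 160, 148, 131, 116, 118, 129, 134, 133, 131, 131, 139, 168, 205, 210, 193, 184, 184, 184, 184, 185, 185]
70 [237, 237, 237, 237, 236, 232, 223, 206, 181, 159, 155, 166, 177, 181, 182, 182, 178, 167, 154, 164, 201, 229, 235, 234, 232, 221, 193, 164, 151, 144, 132, 127, 136, 156, 173, 181, 182, 182, 190, 209, 227, 233, 234, 234, 234, 234, 234, 234]
90 [228, 234, 235, 235, 234, 234, 232, 226, 212, 185, 158, 151, 160, 172, 179, 181, 181, 179, 169, 155, 162, 199, 228, 234, 232, 228, 216, 190, 163, 151, 144, 134, 129, 138, 155, 173, 181, 183, 183, 191, 211, 228, 233, 234, 234, 234, 234, 234]
105 [231, 237, 238, 238, 238, 238, 237, 233, 227, 217, 194, 167, 156, 162, 173, 180, 182, 182, 179, 168, 154, 151, 163, 176,
[... 1834 characters left out ...]
153, 155, 160, 162, 159, 155, 155, 159, 160, 158, 157, 162]
col267 [36, 36, 37, 37, 37, 36, 36, 36, 37, 37, 37, 37, 65, 129, 175, 184, 182, 182, 182, 184, 186, 188, 187, 185, 183, 184, 184, 184, 182, 182, 182, 181, 181, 182, 182, 180, 177, 177, 178, 180, 180, 179, 177, 174, 173, 173, 173, 171, 176, 191, 205, 206, 195, 191, 198, 204, 205, 206, 209, 214, 217, 218, 217, 216, 215, 214, 213, 212, 210, 210, 209, 208, 206, 205, 204, 204, 204, 202, 200, 198, 198, 198, 199, 198, 195, 193, 192, 192, 192, 192, 191, 190, 190, 191, 190, 189, 189, 188, 188, 188, 189, 188, 186, 185, 185, 185, 184, 183, 182, 182, 182, 182, 182, 182, 182, 182, 182, 182, 182, 182, 182, 183, 195, 216, 212, 157, 84, 44, 36, 35]
```

Run:
```python
from h import *
p=dict(np.load("w3.npz"));R,t,K=cam(p);C=-R.T@t;print("C",C.round(4),"axes",R.round(3).tolist(),"f",K[0,0].round(1))
T=np.array([.5386,-.3966,.2198]);Rt=Rn.from_rotvec([-2.695,-1.612,-.003])
def f(u,v,z):return (Rt.inv().apply(ray(p,(u,v),z)-T)*1000).round(1)
for n,u,v,z in[("rimL70",245,70,.052),("rimR70",261,70,.052),("rimL110",247.4,110,.052),("rimR110",263,110,.052),("slot near",255,115.5,.052),("slot far",251,17,.052),("blkL90",237.3,90,.052),("blkR90",268,90,.052),("tabnear",255,126.2,.03),("tabfar",255,8.5,.03),("plate botL",246.6,158.5,.157),("plate botR",259.2,158.5,.157),("plate topL",242.6,182,.242),("topR",262.8,182,.242),
 ("tabedge col180",180,131,.03),("tabedge col300",300,124.5,.03)]:print(n,f(u,v,z),ray(p,(u,v),z).round(4)[:2])
print("cam in tool",(Rt.inv().apply(C-T)*1000).round(1))
cv2.imwrite("pics/w3d.png",cv2.resize(p["img"][0:200,180:310],None,fx=4,fy=3,interpolation=cv2.INTER_CUBIC))
```

```text
C [ 0.5702 -0.3378  0.3607] axes [[0.881, -0.474, 0.001], [-0.46, -0.855, 0.241], [-0.114, -0.212, -0.971]] f 288.4
rimL70 [115.1  -7.7 168.1] [ 0.5864 -0.2912]
rimR70 [115.1   8.3 168.1] [ 0.6005 -0.2988]
rimL110 [ 76.7  -5.5 168. ] [ 0.5702 -0.3261]
rimR110 [ 76.6  10.6 168. ] [ 0.5843 -0.3337]
slot near [ 71.2   2.3 168. ] [ 0.5745 -0.3346]
slot far [162.5  -1.6 168.2] [ 0.6142 -0.2523]
blkL90 [ 96.2 -15.7 168. ] [ 0.5705 -0.3041]
blkR90 [ 96.2  15.5 168. ] [ 0.5979 -0.3188]
tabnear [ 59.9   2.5 189.9] [ 0.5693 -0.3446]
tabfar [177.1   2.4 190.2] [ 0.6247 -0.2413]
plate botL [40.4 -4.4 62.9] [ 0.5539 -0.3588]
plate botR [40.4  4.5 62.9] [ 0.5617 -0.3631]
plate topL [ 41.6  -4.3 -22.1] [ 0.5545 -0.358 ]
topR [ 41.6   4.2 -22.1] [ 0.5619 -0.362 ]
tabedge col180 [ 54.7 -81.7 189.9] [ 0.4927 -0.3093]
tabedge col300 [ 61.7  52.8 189.9] [ 0.6144 -0.3668]
cam in tool [  67.1   -0.  -140.8]
```

View pics/w3d.png

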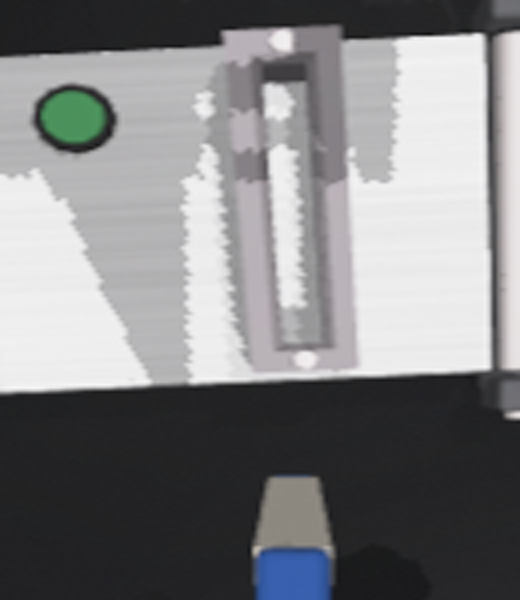

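Slot centre comes out at about (0.5937, −0.2944) with stand yaw ≈ −25.2°, and the networks agree within ~2 mm. The slot has a chamfered mouth, and the plate is centred in the hand to within 1 mm.

Run:
```python
from h import *
state();go((.5933,-.2953,.13),-25.2)
```

```text
t 9.22 pos [ 0.5394 -0.3954  0.22  ] yaw -28.1 z [ 0.001   0.0021 -1.    ] F [-0.4  0.3 -0.7] gap 0.008
shift [0.1135 0.0004 0.0903] turn [-0.     -0.0024 -0.0507]
```

>>> arm_command(plan=[0, 0.035, 0, 0, 0, -0.002, -0.02, 0, 0.07, 0, 0.01, 0, -0.002, -0.04, 0, 0.1, 0, 0.03, 0, -0.002, -0.051, 0, 0.1135, 0.0005, 0.055, 0, -0.002, -0.051, 0, 0.1135, 0.0005, 0.075, 0, -0.002, -0.051])

```text
time_s: 9.63
tool_pos: [0.5968, -0.2889, 0.1436]
ee_rot: [-2.643, -1.694, -0.004]
contact_force: [0.6, 0.2, -1.7]
finger_gap: 0.008
```

>>> arm_command(plan=[0, 0, 0, 0, 0, 0, 0, 0, 0, 0, 0, 0, 0, 0])

```text
time_s: 9.8
tool_pos: [0.5971, -0.2868, 0.1428]
ee_rot: [-2.639, -1.696, -0.003]
contact_force: [-0.5, 0.1, -0.4]
finger_gap: 0.008
```

Run:
```python
from h import *
for i in range(3): state();ctrl.get_image("scene")
go((.5933,-.2953,.118),-25.2)
```

```text
t 9.8 pos [ 0.5971 -0.2868  0.1428] yaw -24.55 z [-8.0e-04  4.4e-03 -1.0e+00] F [-0.5  0.1 -0.4] gap 0.008
t 9.85 pos [ 0.5972 -0.2884  0.1443] yaw -24.63 z [ 0.0011  0.003  -1.    ] F [-0.2 -0.6  0.1] gap 0.0079
t 9.9 pos [ 0.5972 -0.2894  0.145 ] yaw -24.7 z [ 0.0023  0.0022 -1.    ] F [ 0.4 -1.2 -0.5] gap 0.0081
shift [-0.0065 -0.0013  0.0273] turn [ 0.0018 -0.0029  0.008 ]
```

>>> arm_command(plan=[0, -0.0065, -0.0013, 0.01, 0.002, -0.003, 0.008, 0, -0.0065, -0.0013, 0.02, 0.002, -0.003, 0.008, 0, -0.0065, -0.0013, 0.022, 0.002, -0.003, 0.008, 0, -0.0065, -0.0013, 0.022, 0.002, -0.003, 0.008, 0, -0.0065, -0.0013, 0.022, 0.002, -0.003, 0.008])

```text
time_s: 10.37
tool_pos: [0.593, -0.2954, 0.123]
ee_rot: [-2.652, -1.683, 0.001]
contact_force: [-0.2, 0.2, -0.3]
finger_gap: 0.0081
```

Run:
```python
from h import *
state();p=ctrl.get_image("wrist");state();np.savez("w4.npz",**{k:np.array(v) for k,v in p.items()})
cv2.imwrite("pics/w4.png",cv2.resize(p["img"][60:260,160:360],None,fx=3,fy=3,interpolation=cv2.INTER_CUBIC))
go((.5933,-.2953,.118),-25.2)
```

```text
t 10.37 pos [ 0.593  -0.2954  0.123 ] yaw -25.22 z [-8.e-04  2.e-04 -1.e+00] F [-0.2  0.2 -0.3] gap 0.0081
t 10.42 pos [ 0.5933 -0.2954  0.1233] yaw -25.21 z [-3.e-04  0.e+00 -1.e+00] F [-0.5  0.1 -0.7] gap 0.0079
shift [ 0.0001 -0.      0.0053] turn [-0.0003  0.0001 -0.0001]
```

View pics/w4.png

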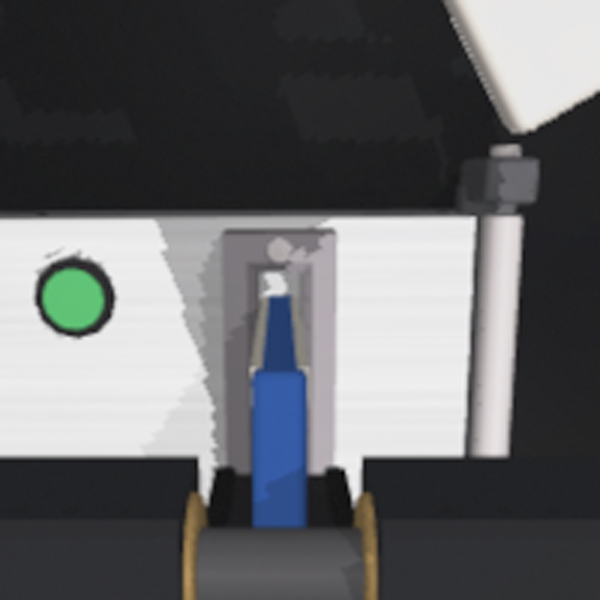

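The plate end (x≈279) sits centred over the slot (248–312) and parallel to it, so I'll descend.

>>> arm_command(plan=[0, 0, 0, 0.006, 0, 0, 0, 0, 0, 0, 0.012, 0, 0, 0, 0, 0, 0, 0.018, 0, 0, 0, 0, 0, 0, 0.024, 0, 0, 0, 0, 0, 0, 0.024, 0, 0, 0])

```text
time_s: 10.83
tool_pos: [0.5926, -0.2949, 0.0976]
ee_rot: [-2.651, -1.682, 0.002]
contact_force: [0.1, 0.9, -1.1]
finger_gap: 0.0077
```

Run:
```python
from h import *
state();go((.5933,-.2953,.0925),-25.2)
```

```text
t 10.83 pos [ 0.5926 -0.2949  0.0976] yaw -25.2 z [-2.3e-03  8.0e-04 -1.0e+00] F [ 0.1  0.9 -1.1] gap 0.0077
shift [-0.0001  0.0008  0.0051] turn [-0.0024  0.0003 -0.    ]
```

>>> arm_command(plan=[0, 0, 0.0005, 0.002, -0.002, 0, 0, 0, 0, 0.0005, 0.004, -0.002, 0, 0, 0, 0, 0.0005, 0.006, -0.002, 0, 0, 0, 0, 0.0005, 0.007, -0.002, 0, 0, 0, 0, 0.0005, 0.007, -0.002, 0, 0])

```text
time_s: 11.25
tool_pos: [0.5931, -0.2952, 0.0929]
ee_rot: [-2.652, -1.683, -0.001]
contact_force: [-7.7, 5.4, 20.3]
finger_gap: 0.0078
```

Run:
```python
from h import *
state()
```

```text
t 11.25 pos [ 0.5931 -0.2952  0.0929] yaw -25.21 z [ 4.0e-04  1.1e-03 -1.0e+00] F [-7.7  5.4 20.3] gap 0.0078
```

The bottom is reached at TCP z = 0.093 as expected, with a light press. Releasing now.

>>> arm_command(plan=[0.4, 0, 0, -0.001, 0, 0, 0, 0.4, 0, 0, -0.001, 0, 0, 0, 0.4, 0, 0, -0.001, 0, 0, 0, 0.4, 0, 0, -0.001, 0, 0, 0, 0.4, 0, 0, -0.001, 0, 0, 0])

```text
time_s: 11.67
tool_pos: [0.593, -0.2951, 0.0936]
ee_rot: [-2.652, -1.683, -0.001]
contact_force: [0.4, -0.1, 0.3]
finger_gap: 0.0315
```

>>> arm_command(plan=[0.5, 0, 0, -0.03, 0, 0, 0, 0.5, 0, 0, -0.06, 0, 0, 0, 0.5, 0, 0, -0.09, 0, 0, 0, 0.5, 0, 0, -0.11, 0, 0, 0, 0.5, 0, 0, -0.11, 0, 0, 0])

```text
time_s: 12.08
tool_pos: [0.5945, -0.2966, 0.2082]
ee_rot: [2.649, 1.681, 0.006]
contact_force: [0.4, 0.2, 0.1]
finger_gap: 0.0434
```

Run:
```python
from h import *
state()
q={c:ctrl.get_image(c) for c in("top","scene")}
for n in["casting_plate","wedge","wedge_grip","wedge_tip","lip"]:
    for c in q: print(n,c,[(np.round(d["point"],4).tolist(),round(d["confidence"],2)) for d in ctrl.tip_of(q[c],n)][:2])
cv2.imwrite("pics/s5.png",cv2.resize(q["scene"]["img"][150:250,180:340],None,fx=4,fy=4,interpolation=cv2.INTER_CUBIC))
p=q["top"];print(rect(p,(22,120,100),(35,255,255),.02))
```

```text
t 12.08 pos [ 0.5945 -0.2966  0.2082] yaw -25.22 z [ 0.0056 -0.0012 -1.    ] F [0.4 0.2 0.1] gap 0.0434
casting_plate top [([0.5352, -0.0897, -0.0038], 0.2)]
casting_plate scene [([0.5932, -0.2948, 0.0298], 0.57)]
wedge top [([0.8046, 0.3001, 0.0004], 0.68)]
wedge scene [([0.4737, -0.052, 0.0014], 0.78), ([0.803, 0.2991, -0.0002], 0.45)]
wedge_grip top [([0.4273, -0.0197, 0.0579], 0.71), ([0.8095, 0.2619, 0.0477], 0.66)]
wedge_grip scene [([0.4307, -0.0227, 0.0627], 0.65)]
wedge_tip top [([0.5337, -0.0901, -0.0014], 0.86), ([0.7955, 0.3524, 0.0042], 0.65)]
wedge_tip scene [([0.5319, -0.0925, 0.0008], 0.65), ([0.7943, 0.3522, -0.0039], 0.62)]
lip top [([0.5171, -0.2563, 0.0219], 0.53)]
lip scene [([0.5173, -0.256, 0.0152], 0.89), ([0.4549, -0.4892, -0.0024], 0.24)]
[([475.4, -53.9], [48.1, 147.9], 145.2)]
```

View pics/s5.png

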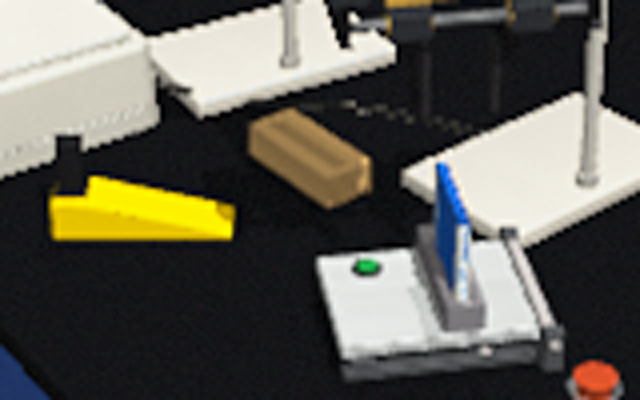

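The scene view shows the plate upright in the slot, and the network puts its base at (0.593, −0.295, 0.030), so it is seated. The wedge has not moved. Next is the wedge post.

Run:
```python
from h import *
s=state();p0=np.array(s["tool_pos"]);R0=Rn.from_rotvec(s["ee_rot"])
for t,y in[((.512,-.158,.19),-30),((.429,-.0205,.17),-34.8)]:
    t=np.array(t);R1=tool_rot(np.radians(y));print(R0.inv().apply(t-p0).round(4),(R0.inv()*R1).as_rotvec().round(3));p0,R0=t,R1
```

```text
t 12.68 pos [ 0.5929 -0.2952  0.2033] yaw -25.21 z [-5.0e-04  1.2e-03 -1.0e+00] F [-0.6 -0.   0.2] gap 0.0435
[ 0.0897 -0.1316  0.0135] [-0.001 -0.001  0.084]
[ 0.0776 -0.1406  0.02  ] [0.    0.    0.084]
```

>>> arm_command(plan=[0.65, 0.02, -0.03, 0, 0, -0.001, 0.02, 0.65, 0.04, -0.06, 0.004, 0, -0.001, 0.04, 0.65, 0.063, -0.092, 0.01, 0, -0.001, 0.06, 0.65, 0.09, -0.132, 0.0135, 0, -0.001, 0.084, 0.65, 0.09, -0.132, 0.0135, 0, -0.001, 0.084])

```text
time_s: 13.1
tool_pos: [0.5094, -0.1501, 0.188]
ee_rot: [-2.71, -1.575, 0.003]
contact_force: [0.4, 0.8, -0.3]
finger_gap: 0.056
```

>>> arm_command(plan=[0.65, 0.02, -0.036, 0.005, 0, 0, 0.02, 0.65, 0.04, -0.072, 0.01, 0, 0, 0.04, 0.65, 0.058, -0.106, 0.015, 0, 0, 0.06, 0.65, 0.0776, -0.14, 0.02, 0, 0, 0.084, 0.65, 0.0776, -0.14, 0.02, 0, 0, 0.084])

```text
time_s: 13.52
tool_pos: [0.4225, -0.0075, 0.1682]
ee_rot: [-2.768, -1.464, 0.003]
contact_force: [-0.2, -0.9, -0.1]
finger_gap: 0.0566
```

>>> arm_command(plan=[0.65, 0, 0, 0, 0, 0, 0])

```text
time_s: 13.6
tool_pos: [0.4218, -0.0057, 0.1684]
ee_rot: [-2.763, -1.468, 0.0]
contact_force: [0.7, -0.3, 0.0]
finger_gap: 0.0565
```

Run:
```python
from h import *
state();p=ctrl.get_image("wrist");state()
for n in["wedge_grip","wedge_tip","wedge"]:print(n,[(np.round(d["point"],4).tolist(),round(d["confidence"],2)) for d in ctrl.tip_of(p,n)][:2])
print(rect(p,(22,120,100),(35,255,255),.02))
go((.429,-.0205,.066),-34.8)
```

```text
t 13.6 pos [ 0.4218 -0.0057  0.1684] yaw -34.02 z [-0.0061  0.0108 -0.9999] F [ 0.7 -0.3  0. ] gap 0.0565
t 13.65 pos [ 0.4218 -0.0059  0.1682] yaw -34.08 z [-0.0068  0.0106 -0.9999] F [ 0.3  0.6 -0.7] gap 0.0565
wedge_grip [([0.4275, -0.0264, 0.0598], 0.97)]
wedge_tip [([0.5283, -0.0874, -0.0006], 0.66)]
wedge [([0.4764, -0.0539, -0.0026], 0.79)]
[([471.8, -50.6], [47.2, 134.3], 146.0)]
shift [-0.0069  0.0126  0.1023] turn [-0.0098 -0.0032  0.008 ]
```

>>> arm_command(plan=[0.65, -0.007, 0.012, 0.02, -0.01, -0.003, 0.008, 0.65, -0.007, 0.012, 0.04, -0.01, -0.003, 0.008, 0.65, -0.007, 0.012, 0.055, -0.01, -0.003, 0.008, 0.65, -0.007, 0.012, 0.06, -0.01, -0.003, 0.008, 0.65, -0.007, 0.012, 0.06, -0.01, -0.003, 0.008])

```text
time_s: 14.22
tool_pos: [0.4283, -0.022, 0.1075]
ee_rot: [2.784, 1.452, -0.004]
contact_force: [-0.3, -0.7, 0.2]
finger_gap: 0.0566
```

Run:
```python
from h import *
state();go((.428,-.021,.066),-34.8)
```

```text
t 14.22 pos [ 0.4283 -0.022   0.1075] yaw -34.92 z [-0.0017 -0.0027 -1.    ] F [-0.3 -0.7  0.2] gap 0.0566
shift [ 0.0008 -0.0009  0.0415] turn [ 0.0001  0.0032 -0.0021]
```

>>> arm_command(plan=[0.65, 0.001, -0.001, 0.015, 0, 0.003, -0.002, 0.65, 0.001, -0.001, 0.03, 0, 0.003, -0.002, 0.65, 0.001, -0.001, 0.0415, 0, 0.003, -0.002, 0.65, 0.001, -0.001, 0.0415, 0, 0.003, -0.002, 0.65, 0.001, -0.001, 0.0415, 0, 0.003, -0.002])

```text
time_s: 14.63
tool_pos: [0.4284, -0.0214, 0.0666]
ee_rot: [2.784, 1.454, -0.001]
contact_force: [0.0, -0.1, 1.7]
finger_gap: 0.0569
```

Run:
```python
from h import *
state();go((.428,-.021,.066),-34.8)
p=ctrl.get_image("wrist");cv2.imwrite("pics/w6.png",p["img"][60:360,60:460])
```

```text
t 14.63 pos [ 0.4284 -0.0214  0.0666] yaw -34.86 z [-3.0e-04 -1.5e-03 -1.0e+00] F [ 0.  -0.1  1.7] gap 0.0569
shift [ 0.0001 -0.0006  0.0006] turn [ 0.0006  0.0014 -0.001 ]
```

View pics/w6.png

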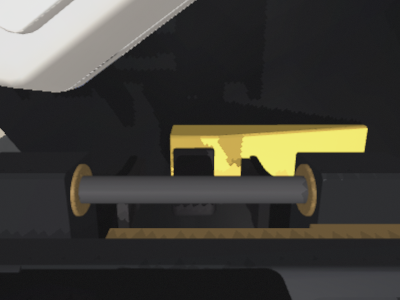

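The post at (194,160) is centred between the jaws at (80 and 307), with the wedge aligned. Closing now.

>>> arm_command(plan=[0, 0, 0, 0, 0, 0, 0, 0, 0, 0, 0, 0, 0, 0, 0, 0, 0, 0, 0, 0, 0, 0, 0, 0, 0, 0, 0, 0, 0, 0, 0, 0, 0, 0, 0], grip_force=45)

```text
time_s: 15.1
tool_pos: [0.4289, -0.0211, 0.0672]
ee_rot: [2.784, 1.454, 0.001]
contact_force: [-0.1, 0.9, 0.2]
finger_gap: 0.0309
```

>>> arm_command(plan=[0, 0, 0, 0, 0, 0, 0, 0, 0, 0, 0, 0, 0, 0, 0, 0, 0, 0, 0, 0, 0, 0, 0, 0, 0, 0, 0, 0])

```text
time_s: 15.43
tool_pos: [0.4289, -0.021, 0.0673]
ee_rot: [2.784, 1.454, 0.001]
contact_force: [-0.6, 0.1, 1.7]
finger_gap: 0.0217
```

Run:
```python
from h import *
state()
ps=[ctrl.get_image(c) for c in("top","scene")]
for n in["wedge_grip","wedge_tip","lip","levelling_stand","slot"]:
  for p in ps:print(n,[(np.round(d["point"],4).tolist(),round(d["confidence"],2)) for d in ctrl.tip_of(p,n)][:1])
```

```text
t 15.43 pos [ 0.4289 -0.021   0.0673] yaw -34.84 z [ 1.e-03 -2.e-04 -1.e+00] F [-0.6  0.1  1.7] gap 0.0217
wedge_grip [([0.4268, -0.0192, 0.0604], 0.55)]
wedge_grip [([0.4313, -0.0221, 0.0621], 0.75)]
wedge_tip [([0.5302, -0.092, 0.0007], 0.56)]
wedge_tip [([0.5292, -0.0958, -0.0002], 0.78)]
lip [([0.5193, -0.2566, 0.022], 0.94)]
lip []
levelling_stand [([0.5768, -0.2886, -0.0005], 0.79)]
levelling_stand [([0.5813, -0.2861, 0.0031], 0.83)]
slot [([0.5957, -0.2987, 0.0332], 0.57)]
slot [([0.5935, -0.2951, 0.0324], 0.82)]
```

Run:
```python
from h import *
s=state();p0=np.array(s["tool_pos"]);R0=Rn.from_rotvec(s["ee_rot"])
for t,y in[((.425,-.10,.0675),-28),((.400,-.165,.0675),-25.2)]:
    t=np.array(t);R1=tool_rot(np.radians(y));print(R0.inv().apply(t-p0).round(4),(R0.inv()*R1).as_rotvec().round(3));p0,R0=t,R1
```

```text
t 16.03 pos [ 0.4289 -0.021   0.0672] yaw -34.84 z [ 1.1e-03 -1.0e-04 -1.0e+00] F [-1.   1.7  5.2] gap 0.0218
[-0.0671  0.0419 -0.0003] [ 0.001 -0.    -0.119]
[-0.0691  0.0084  0.    ] [ 0.     0.    -0.049]
```

>>> arm_command(plan=[0, -0.017, 0.011, -0.001, 0.001, 0, -0.03, 0, -0.034, 0.022, -0.001, 0.001, 0, -0.06, 0, -0.051, 0.033, -0.001, 0.001, 0, -0.09, 0, -0.067, 0.042, -0.001, 0.001, 0, -0.119, 0, -0.067, 0.042, -0.001, 0.001, 0, -0.119])

```text
time_s: 16.45
tool_pos: [0.4241, -0.1033, 0.068]
ee_rot: [2.694, 1.615, -0.001]
contact_force: [-0.8, 0.4, -2.3]
finger_gap: 0.0219
```

Run:
```python
from h import *
s=state();go((.400,-.165,.0675),-25.2);go((.3915,-.199,.0675),-25.2)
```

```text
t 16.45 pos [ 0.4241 -0.1033  0.068 ] yaw -28.14 z [-3.e-04 -9.e-04 -1.e+00] F [-0.8  0.4 -2.3] gap 0.0219
shift [-0.0658  0.0078  0.0005] turn [ 0.0001  0.001  -0.0512]
shift [-0.0998  0.0163  0.0006] turn [ 0.0001  0.001  -0.0512]
```

>>> arm_command(plan=[0, -0.033, 0.004, 0, 0, 0.001, -0.026, 0, -0.066, 0.008, 0, 0, 0.001, -0.051, 0, -0.099, 0.0155, 0, 0, 0.001, -0.051, 0, -0.1, 0.016, 0, 0, 0.001, -0.051, 0, -0.1, 0.016, 0, 0, 0.001, -0.051])

```text
time_s: 16.87
tool_pos: [0.39, -0.2005, 0.0678]
ee_rot: [2.656, 1.677, -0.001]
contact_force: [-0.2, 0.6, -2.2]
finger_gap: 0.022
```

Run:
```python
from h import *
s=state()
ps=[ctrl.get_image(c) for c in("top","scene","wrist")]
for n in["wedge_grip","wedge_tip","lip"]:
  for p in ps:print(n,[(np.round(d["point"],4).tolist(),round(d["confidence"],2)) for d in ctrl.tip_of(p,n)][:1])
s=state()
go((.3915,-.199,.0672),-25.2);go((.458,-.2305,.0672),-25.2)
print(rect(ps[0],(22,120,100),(35,255,255),.02))
p=ps[2];cv2.imwrite("pics/w7.png",p["img"]);cv2.imwrite("pics/t7.png",cv2.resize(ps[0]["img"][150:270,220:340],None,fx=5,fy=5,interpolation=cv2.INTER_CUBIC))
```

```text
t 16.87 pos [ 0.39   -0.2005  0.0678] yaw -25.47 z [-6.e-04 -6.e-04 -1.e+00] F [-0.2  0.6 -2.2] gap 0.022
wedge_grip [([0.3881, -0.199, 0.061], 0.52)]
wedge_grip [([0.8078, 0.2606, 0.047], 0.69)]
wedge_grip [([0.3869, -0.2028, 0.065], 0.94)]
wedge_tip [([0.7973, 0.3543, 0.0006], 0.52)]
wedge_tip [([0.5051, -0.2553, -0.0033], 0.95)]
wedge_tip [([0.5025, -0.2483, -0.0008], 0.66)]
lip [([0.5213, -0.2576, 0.0211], 0.66)]
lip [([0.52, -0.2578, 0.0186], 0.94)]
lip [([0.5166, -0.2582, 0.0215], 0.61)]
t 17.47 pos [ 0.3912 -0.1988  0.0681] yaw -25.19 z [ 1.e-04 -0.e+00 -1.e+00] F [ 0.1  0.  -3.3] gap 0.0218
shift [-0.      0.0004  0.0009] turn [ 0.0001 -0.      0.0002]
shift [-0.0002  0.074   0.0009] turn [ 0.0001 -0.      0.0002]
[([490.9, -248.8], [33.4, 45.6], 64.1)]
```

View pics/t7.png

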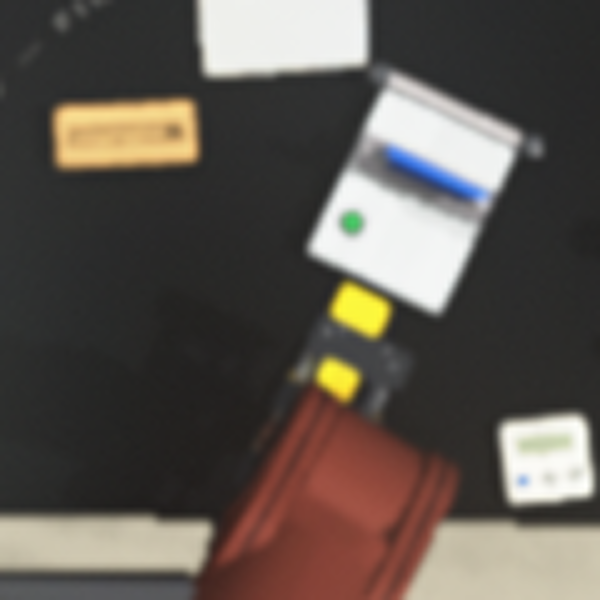

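The top view shows the wedge tip at (370,296) centred before the table's front edge midpoint (375,282) and parallel to it. I'll set it down and push.

>>> arm_command(plan=[0, 0, 0, 0.0011, 0, 0, 0, 0, 0, 0.015, 0.0011, 0, 0, 0, 0, 0, 0.03, 0.0011, 0, 0, 0, 0, 0, 0.045, 0.0011, 0, 0, 0, 0, 0, 0.045, 0.0011, 0, 0, 0])

```text
time_s: 17.88
tool_pos: [0.4341, -0.2188, 0.0674]
ee_rot: [2.65, 1.684, 0.0]
contact_force: [0.4, -0.2, -1.9]
finger_gap: 0.0214
```

Run:
```python
from h import *
s=state();go((.458,-.2305,.067),-25.2)
```

```text
t 17.88 pos [ 0.4341 -0.2188  0.0674] yaw -25.14 z [ 0.001  -0.0015 -1.    ] F [ 0.4 -0.2 -1.9] gap 0.0214
shift [-0.0004  0.0266  0.0004] turn [0.0015 0.0009 0.001 ]
```

>>> arm_command(plan=[0, 0, 0.006, 0.001, 0.001, 0.001, 0.001, 0, 0, 0.012, 0.001, 0.001, 0.001, 0.001, 0, 0, 0.018, 0.001, 0.001, 0.001, 0.001, 0, 0, 0.019, 0.001, 0.001, 0.001, 0.001, 0, 0, 0.019, 0.001, 0.001, 0.001, 0.001])

```text
time_s: 18.3
tool_pos: [0.4506, -0.2269, 0.0668]
ee_rot: [-2.652, -1.682, 0.001]
contact_force: [-7.0, 1.8, 14.7]
finger_gap: 0.0218
```

Run:
```python
from h import *
s=state();go((.458,-.2305,.067),-25.2)
```

```text
t 18.3 pos [ 0.4506 -0.2269  0.0668] yaw -25.23 z [-0.0011  0.0012 -1.    ] F [-7.   1.8 14.7] gap 0.0218
shift [-0.0001  0.0082 -0.0002] turn [-0.0015 -0.0006 -0.0005]
```

>>> arm_command(plan=[0, 0, 0, -0.0004, -0.001, 0, 0, 0, 0, 0.002, -0.0004, -0.001, 0, 0, 0, 0, 0.004, -0.0004, -0.001, 0, 0, 0, 0, 0.005, -0.0004, -0.001, 0, 0, 0, 0, 0.005, -0.0004, -0.001, 0, 0])

```text
time_s: 18.72
tool_pos: [0.4553, -0.229, 0.067]
ee_rot: [-2.652, -1.683, 0.0]
contact_force: [0.1, -0.2, -3.1]
finger_gap: 0.0218
```

Run:
```python
from h import *
s=state();go((.458,-.2305,.067),-25.2)
```

```text
t 18.72 pos [ 0.4553 -0.229   0.067 ] yaw -25.21 z [-5.e-04  5.e-04 -1.e+00] F [ 0.1 -0.2 -3.1] gap 0.0218
shift [-0.0002  0.0031  0.    ] turn [-0.0006 -0.0003 -0.0002]
```

>>> arm_command(plan=[0, 0, 0.002, 0.0001, 0, 0, 0, 0, 0, 0.004, 0.0001, 0, 0, 0, 0, 0, 0.006, 0.0001, 0, 0, 0, 0, 0, 0.006, 0.0001, 0, 0, 0, 0, 0, 0.006, 0.0001, 0, 0, 0])

```text
time_s: 19.13
tool_pos: [0.4584, -0.2306, 0.0668]
ee_rot: [-2.648, -1.679, 0.004]
contact_force: [-13.9, 8.0, 19.0]
finger_gap: 0.0217
```

Run:
```python
from h import *
s=state();go((.458,-.2305,.067),-25.2)
```

```text
t 19.13 pos [ 0.4584 -0.2306  0.0668] yaw -25.24 z [-0.0055  0.0043 -1.    ] F [-13.9   8.   19. ] gap 0.0217
shift [-0.0001 -0.0004 -0.0002] turn [-0.0068 -0.0015 -0.0007]
```

>>> arm_command(plan=[0, 0, 0.002, -0.0003, -0.007, -0.001, 0, 0, 0, 0.004, -0.0003, -0.007, -0.001, 0, 0, 0, 0.006, -0.0003, -0.007, -0.001, 0, 0, 0, 0.006, -0.0003, -0.007, -0.001, 0, 0, 0, 0.006, -0.0003, -0.007, -0.001, 0])

```text
time_s: 19.55
tool_pos: [0.4617, -0.2323, 0.0668]
ee_rot: [-2.649, -1.679, 0.002]
contact_force: [-12.0, 6.4, 13.6]
finger_gap: 0.0217
```

Run:
```python
from h import *
s=state();go((.458,-.2305,.067),-25.2)
```

```text
t 19.55 pos [ 0.4617 -0.2323  0.0668] yaw -25.26 z [-0.004   0.0035 -1.    ] F [-12.    6.4  13.6] gap 0.0217
shift [ 0.     -0.0042 -0.0001] turn [-0.0051 -0.0015 -0.001 ]
```

>>> arm_command(plan=[0, 0, 0.003, -0.0002, -0.005, -0.001, 0, 0, 0, 0.006, -0.0002, -0.005, -0.001, 0, 0, 0, 0.008, -0.0002, -0.005, -0.001, 0, 0, 0, 0.008, -0.0002, -0.005, -0.001, 0, 0, 0, 0.008, -0.0002, -0.005, -0.001, 0])

```text
time_s: 19.97
tool_pos: [0.467, -0.2349, 0.0668]
ee_rot: [-2.649, -1.679, 0.003]
contact_force: [-12.1, 5.2, 13.2]
finger_gap: 0.0214
```

Run:
```python
from h import *
s=state();ps=[ctrl.get_image(c) for c in("scene","top")]
for n in["lip","slot","wedge_grip","wedge_tip","casting_plate"]:
  for p in ps:print(n,[(np.round(d["point"],4).tolist(),round(d["confidence"],2)) for d in ctrl.tip_of(p,n)][:1])
state();go((.458,-.2305,.067),-25.2)
cv2.imwrite("pics/s8.png",cv2.resize(ps[0]["img"][190:250,220:340],None,fx=6,fy=6,interpolation=cv2.INTER_CUBIC))
```

```text
t 19.97 pos [ 0.467  -0.2349  0.0668] yaw -25.28 z [-0.0042  0.0036 -1.    ] F [-12.1   5.2  13.2] gap 0.0214
lip [([0.5158, -0.2551, 0.0209], 0.74)]
lip [([0.5149, -0.2578, 0.0239], 0.73)]
slot [([0.5937, -0.298, 0.0297], 0.6)]
slot [([0.5925, -0.299, 0.0345], 0.96)]
wedge_grip [([0.4674, -0.2353, 0.0632], 0.77)]
wedge_grip [([0.807, 0.2592, 0.0492], 0.72)]
wedge_tip []
wedge_tip [([0.7969, 0.3532, -0.0001], 0.58)]
casting_plate [([0.592, -0.298, 0.0326], 0.62)]
casting_plate [([0.5945, -0.2964, 0.0294], 0.64)]
t 20.57 pos [ 0.467  -0.2349  0.0668] yaw -25.28 z [-0.004   0.0035 -1.    ] F [-11.9   6.7  13.5] gap 0.0219
shift [ 0.0002 -0.01   -0.0001] turn [-0.0051 -0.0014 -0.0013]
```

Run:
```python
from h import *
p=ctrl.get_image("scene");a=cv2.imread("pics/scene0.png");b=p["img"]
O=np.array([.5801,-.288,0]);c,s=np.cos(np.radians(-25.2)),np.sin(np.radians(-25.2))
W=lambda x,y,z:O+np.array([c*x-s*y,s*x+c*y,z])
def tilt(x,y,z,th):dx,dz=x-.075,z-.025;return W(.075+dx*np.cos(th)+dz*np.sin(th),y,.025-dx*np.sin(th)+dz*np.cos(th))
def cen(im,roi):
    x0,y0,x1,y1=roi;k=im[y0:y1,x0:x1].astype(float);w=np.clip(k[:,:,1]-k[:,:,[0,2]].max(2)-15,0,None);v,u=np.mgrid[y0:y1,x0:x1];return np.array([(u*w).sum(),(v*w).sum()])/w.sum(),w.sum()
roi=(262,208,282,224)
print("button",cen(a,roi),cen(b,roi))
g=lambda i:cv2.cvtColor(i,cv2.COLOR_BGR2GRAY)
# 1.45mm/0.01rad: predicted pixel motion for 3 mm lift
for n,q in[("button",(-.045,.03,.03)),("frontR",(-.072,-.056,.025)),("midR",(-.03,-.056,.025))]:
    print(n,"at",proj(p,tilt(*q,0)).round(2),"per 3mm",(proj(p,tilt(*q,.0207))-proj(p,tilt(*q,0))).round(2))
# vertical edge shift table side: column profiles near right side
for n,q in[("frontR",(-.06,-.056,.03)),("midR",(-.03,-.056,.03)),("q",(.0,-.056,.03)),("rear",(.05,-.056,.03))]:
    u,v=proj(p,tilt(*q,0)).round().astype(int);print(n,u,v,"before",g(a)[v-8:v+9,u].tolist(),"after",g(b)[v-8:v+9,u].tolist())
```

```text
button (array([271.34318996, 215.96415771]), np.float64(1116.0)) (array([271.382134  , 215.41770058]), np.float64(1209.0))
button at [269.53 218.2 ] per 3mm [ 0.04 -0.7 ]
frontR at [265.26 237.96] per 3mm [ 0.01 -0.87]
midR at [280.   236.47] per 3mm [ 0.02 -0.62]
frontR 269 236 before [228, 230, 232, 233, 233, 232, 230, 229, 203, 185, 173, 126, 93, 75, 75, 79, 65] after [230, 231, 232, 233, 233, 233, 233, 229, 206, 206, 162, 76, 96, 76, 76, 79, 64]
midR 280 235 before [228, 228, 230, 232, 231, 230, 227, 237, 225, 187, 147, 60, 60, 84, 91, 87, 54] after [227, 229, 231, 232, 231, 229, 230, 228, 205, 207, 163, 14, 65, 84, 91, 89, 56]
q 291 234 before [106, 86, 84, 82, 81, 91, 106, 198, 221, 186, 141, 45, 65, 80, 82, 86, 59] after [91, 81, 84, 82, 89, 93, 152, 214, 206, 190, 143, 26, 70, 81, 83, 84, 58]
rear 308 232 before [226, 225, 226, 226, 225, 225, 226, 230, 204, 172, 142, 64, 58, 82, 92, 89, 55] after [227, 227, 226, 225, 226, 225, 225, 235, 222, 178, 143, 58, 61, 83, 91, 89, 54]
```

>>> arm_command(plan=[0, 0, 0.002, -0.0002, -0.005, -0.001, 0, 0, 0, 0.004, -0.0002, -0.005, -0.001, 0, 0, 0, 0.004, -0.0002, -0.005, -0.001, 0, 0, 0, 0.004, -0.0002, -0.005, -0.001, 0, 0, 0, 0.004, -0.0002, -0.005, -0.001, 0])

```text
time_s: 21.03
tool_pos: [0.4684, -0.2357, 0.0668]
ee_rot: [-2.649, -1.678, 0.003]
contact_force: [-12.7, 6.5, 14.1]
finger_gap: 0.0217
```

Run:
```python
from h import *
state();ctrl.get_image("top");p=ctrl.get_image("scene");a=cv2.imread("pics/scene0.png");b=p["img"];state()
def cen(im,roi):
    x0,y0,x1,y1=roi;k=im[y0:y1,x0:x1].astype(float);w=np.clip(k[:,:,1]-k[:,:,[0,2]].max(2)-15,0,None);v,u=np.mgrid[y0:y1,x0:x1];return np.array([(u*w).sum(),(v*w).sum()])/w.sum()
roi=(262,208,282,224);d=cen(b,roi)-cen(a,roi);print("button shift",d,"lift mm",-d[1]/.7*3)
q=[p,ctrl.get_image("top")]
for n in["erlenmeyer","vial_2","timer","casting_plate"]:
  for i in q:print(n,[(np.round(x["point"],4).tolist(),round(x["confidence"],2)) for x in ctrl.tip_of(i,n)][:1])
m=cv2.absdiff(a,b).max(2)
for n,(x0,y0,x1,y1) in{"flask":(308,238,345,290),"vial":(288,262,303,290),"timer":(230,262,266,288)}.items():print(n,"max diff",m[y0:y1,x0:x1].max(),"mean",m[y0:y1,x0:x1].mean().round(2))
state()
```

```text
t 21.03 pos [ 0.4684 -0.2357  0.0668] yaw -25.29 z [-0.0044  0.0037 -1.    ] F [-12.7   6.5  14.1] gap 0.0217
t 21.13 pos [ 0.4685 -0.2357  0.0668] yaw -25.29 z [-0.0043  0.0037 -1.    ] F [-12.1   5.4  14.3] gap 0.0212
button shift [ 0.03420134 -0.68763597] lift mm 2.947011286983314
erlenmeyer [([0.5357, -0.5097, -0.0039], 0.95)]
erlenmeyer [([0.5362, -0.5082, -0.0003], 0.8)]
vial_2 [([0.454, -0.485, -0.0057], 0.66)]
vial_2 [([0.4572, -0.486, -0.003], 0.46)]
timer [([0.3743, -0.3973, -0.001], 0.57)]
timer [([0.3728, -0.3986, -0.004], 0.66)]
casting_plate [([0.5954, -0.2963, 0.033], 0.79)]
casting_plate [([0.5935, -0.296, 0.0286], 0.67)]
flask max diff 11 mean 2.21
vial max diff 34 mean 3.43
timer max diff 10 mean 1.93
t 21.58 pos [ 0.4684 -0.2357  0.0668] yaw -25.29 z [-0.0044  0.0037 -1.    ] F [-11.4   6.1  14.1] gap 0.0216
```

Run:
```python
from h import *
print(ctrl.hand_in());state()
```

```text
the job is handed in; nothing more can be done
None
the job is handed in; nothing more can be done
```

The plate is in the slot and the wedge holds the table's front edge about 3 mm above the posts. I handed the job in at about 21.6 s, with the arm still gripping the wedge.

- **Plate:** It went straight into the slot and stopped at the bottom at the expected height, pressing with about 20 N at most. I then let go of it. The camera networks put its base at about (0.594, −0.296, 0.03), which is the slot floor.
- **Wedge:** I gripped it by the post (21.7 mm gap) and pushed it flat, centred under the front edge. It met the edge within 1 mm of where I predicted. It ended about 11.5 mm past that point, with about 14 N push.
- **Lift:** The travel gives about 2.9 mm. The shift of the green button in the scene camera also gives about 2.9 mm (±0.5 mm).
- **Bystanders:** Flask, vial and timer are where they started, within measuring error.

**Checks to note:**
- The wrist ended about 0.3° off vertical and presses the wedge down with about 14 N. The grip height did not rise, so I take it as lying flat.
- On the short slide to the table, the wedge was carried under 1 mm above the worktop. It was also barely touching for part of the approach, and sat flat from where it met the edge onward.
- My last close-up was refused because of the 12-picture limit, so the final state is checked by numbers only.

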